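Set the bottle guide with its thumbwheel and bring the bottle to the stop

ROBOT

A 6-joint arm with a two-finger parallel gripper is mounted at the origin on a cart in front of the work surface, level with it; the furniture and walls round the work are solid. World frame = base frame: x ahead of the robot, y to its left, z up, the work surface at z = 0. Lengths are in m, angles in rad, forces in N, time in s.
With the tool pointing down it reaches from about 0.25 to 0.775 m from the base axis. Payload 4 kg.
Tool frame: the origin (TCP) lies at the very end of the fingers, on their centre line; the grasp point (between the pads) lies 19 mm behind it; y points along the fingers, x is the direction in which the jaws open and shut, and the axes are right-handed (so a half turn about y gives the same grasp; the last joint's range is limited). The gripper opens to 94 mm and grips with 3 to 60 N. Pads are 16 mm wide; open, the fingers measure 119 mm over their backs; the gripper's body (75 mm by 177 mm) begins 78 mm behind the grasp point.
Start: joints at [-1.448, 0.087, 1.371, -0, 1.684, -0.103], TCP at [0.123, -0.536, 0.206] pointing down, gripper open.
Joint ranges: [-3.1, 3.1], [-0.76, 2.03], [0.27, 2.55], [-1.08, 4.22], [0.17, 2.65], [-2.57, 2.57]. Speed limits (rad/s): [2.79, 2.79, 3.14, 3.14, 3.14, 3.14].

INTERFACE

Orientations are given as [roll, pitch, yaw] about the fixed x, y, z axes, in that order (R = Rz(yaw) Ry(pitch) Rx(roll)).
In Python, from bench import robot, snapshot, workorder gives the robot as it stands.
- The arm moves only by the tool play_rows, never from a script. Its argument "steps" is a list of rows, each an object of numbers: "x", "y", "z": the shift along the world's x, y, z in m; "rx", "ry", "rz": the turn, a rotation vector about the world's x, y, z in rad; "hand": the finger opening in m, from 0 to 0.094. A call has 1 to 8 rows; each row shifts and turns the commanded pose from where the row before left it; what a row does not reach is not made up. A row lasts 1/8 s, in which the tool goes at most 62.5 mm and 10.7 degrees, less where a joint would pass 70% of its speed; a pose out of reach is approached as far as the arm can. A call is refused whole if a number of a shift passes 0.0625 or a number of a turn 0.188, either way. A call with a gripper value outside its range is refused whole. The fingers move at their own pace and stop on an object; the grip force is fixed at half the most. Time passes only in rows, so rows that do not move let the fingers close. It gives the time, the measured TCP pose, the force and the opening at its end, in the units of the state.
- robot.get_obs(): the state, without advancing time (a new reading comes with each control period).
- snapshot(name): name is "scene" or "top"; returns a dict with "color" (420x560x3 uint8, red, green, blue), "range_z" (420x560 float32, m along the optical axis (not along the pixel's ray), 0 where there is no reading), "fov_y" (degrees; the focal length in pixels is half the picture's height over the tangent of half this angle, whatever the lens; pixels are square), "cx", "cy" (the principal point, pixels), "T" (4x4, takes a point from camera to world coordinates). Camera axes: x right, y down, z forward; pixel columns grow to the right and rows downward; lengths in m; the calibration is good to about 2 mm. A picture is of the moment at which its call begins.
- workorder.close_job(): hands the job in, once; it reports no verdict.
The state is a dict: "time": time; "joint_positions": joint angles; "qvel": joint speeds; "joint_torque": joint torques, N m; "tool_pos": TCP position; "ee_rot": TCP orientation; "wrist_force": force on the tool from outside, world axes, zero at the start; "wrist_torque": the same for the moment, N m; "width": finger opening in m.
Only numpy, scipy, OpenCV 4.12 (cv2) and the standard library are available. Lean on these libraries where they do the work, as an engineer would, in place of code of your own. Each camera call takes 0.05 s, during which the arm holds its last target.

TASK

Set the bottle labelling guide on the desk to size: with a fingertip on the black ribbed thumbwheel, roll the wheel until the pointer of the sliding rail stands on the long gauge mark of the scale, moving the rail by its wheel only. Then push the bottle that stands in the lane along between the two rails until it rests against the end stop, keeping it upright and never lifting it. The other things on the desk stay where they are.

Things in the scene. Friction and masses are not known exactly. Their poses are not given: they have to be found in the camera images.
- guide: Bottle labelling guide, fixed to the desk, turned up to 0.25 rad. Origin on the desk; x along the lane from entrance to stop, y left, z up. Grey plate x -95..140, y -135..70 mm, 10 mm thick. Fixed rail: inner face y = 45, x -87..48, top z = 26 mm. Label roll behind the stop, top z = 48 mm.
- rail: Sliding aluminium rail, 10 mm thick, top 26 mm above the desk, x -87..48 mm in the guide's frame; carries the pointer and the rack. Axes as the guide's; its origin is the guide's when the lane is 70 mm wide and shifts to the guide's +y by as much as the lane closes. Starts 58 to 66 mm wide; 47 mm with the pointer on the mark. Not to be pushed by hand.
- pointer (a point): Tip of the steel pointer on the sliding rail, 15 mm above the desk; it points to the guide's -x and moves along the guide's y over the white scale.
- mark (a point): Gauge mark: the one long, thick black line (1.8 mm wide, 20 mm long along the guide's x, with an arrow head at its front end) on the white scale with 5 mm graduations, 12 mm above the desk. Axes as the guide's. The pointer is on the mark when both have the same y in the guide's frame.
- wheel_top (a point): Topmost point of the black ribbed thumbwheel (44 mm diameter, 18 mm wide, axle along the guide's x), 62 mm above the desk. The wheel stands 14 mm out of the grey gear housing (59 mm along x, 76 along y, top z = 48 mm). It is rigid; a light press of a fingertip from above grips it. Axes as the guide's.
- wheel (a joint): Turn of the thumbwheel, rad: 0 with the lane 70 mm wide, 5.75 with the pointer on the mark. Grows as the wheel's top is rolled toward the lane (guide's +y), which closes the rail by 4 mm per rad (1 mm for 5.5 mm rolled at the rim); rolled back, it opens. It turns with about 1.2 N at the rim and stays where it is left, so it can be rolled in several strokes.
- stop (a point): Middle of the upright rubber face of the end stop, on the middle line of the lane as set to the mark, 29 mm above the desk (the stop block's top is at 44 mm). The face is square to the guide's x; axes as the guide's. A bottle against it has its axis 22 mm before it.
- bottle: White capped bottle, 43 mm diameter, 98 mm tall, about 0.08 kg, loose on the guide's plate (10 mm above the desk) in the entrance half of the lane, 60 to 90 mm short of its place at the stop. Origin at the centre of its underside. It slides upright when pushed low, up to half its height, and may tip when pushed higher.
- bottle_a: White capped bottle like the one in the lane, standing on the desk to the right of the guide. A bystander: to be left alone.
- bottle_b: Another such bottle, to the right of bottle_a. A bystander: to be left alone.
- cap_a: White screw cap, 30 mm diameter, 17 mm tall, on the desk at the guide's left. A bystander: to be left alone.
- eraser: Eraser 19 x 36 x 13 mm on the desk at the guide's left, near the entrance. A bystander: to be left alone.
- marker: Marker pen 135 mm long, lying on the desk to the right of the gear housing. A bystander: to be left alone.

How it is judged:
On the way, in this order (a step that is already met when the one before it is completed fails the run):
1. the pointer stands on the gauge mark (y of pointer in the frame of mark between -0.0025 and 0.0025 m), for 0.2 s.
2. the bottle is against the end stop (x of bottle in the frame of stop above -0.0275 m and y of bottle in the frame of stop between -0.006 and 0.006 m and angle between bottle's own z axis and vertical below 0.08 rad and height (world z) of bottle below 0.014 m), for 0.2 s.
At the end, for the whole second after the job is handed in: Pointer within 2.5 mm of the gauge mark; bottle upright (0.08 rad), at rest, its axis at most 27.5 mm before the stop and within 6 mm of the lane's middle line; it was never lifted 10 mm or tipped, the rail never pushed by hand (4 N), no other thing moved over 15 mm (all of step 1 and all of step 2 and linear speed of bottle below 0.01 m/s); the robot touches nothing.
It fails at once if the bottle is lifted off the guide (height (world z) of bottle above 0.02 m).
It fails at once if the bottle is tipped (angle between bottle's own z axis and vertical above 0.35 rad).
It fails at once if the rail is pushed by hand instead of by its wheel (contact force between any of the fingers, the arm and rail above 4 N).
It fails at once if another thing on the desk is moved (distance of any of bottle_a, bottle_b, cap_a, eraser, marker from where it was at the start of the episode above 0.015 m).
It also fails if it takes over 54 s, if anything falls off the work surface, if the arm or the gripper's body presses on something with over 40 N, if the wrist force passes 120 N, or if a joint passes its speed limit or range.

## Working session

There is one attempt and no reset: what is moved stays moved. The work goes in short steps, Python scripts to look and compute and a tool call to move; the robot and the scene stay as the last step left them, time stands still between calls to the robot, and variables do not carry over. Pictures are saved under pics/ and viewed, and the job is handed in when it is done.

Besides the shell and the picture viewer there is one more tool, called after ">>>" as name([rows], argument=value, ...), one row to a line, values as JSON. play_rows: Moves the arm, as the interface text tells. Its arguments: {"type":"object","properties":{"steps":{"type":"array"}},"required":["steps"]}

```bash
ls; mkdir -p pics; cat > h.py <<'E'
import numpy as np,cv2
from bench import robot,snapshot,workorder
def snap(n,tag):
    s=snapshot(n); np.savez(f'{tag}.npz',**{k:np.asarray(v) for k,v in s.items()})
    cv2.imwrite(f'pics/{tag}.png',s['color'][:,:,::-1]); return s
def load(tag): return dict(np.load(f'{tag}.npz'))
def crop(s,tag,u0,v0,u1,v1,k):
    c=s['color'][v0:v1,u0:u1,::-1]; cv2.imwrite(f'pics/{tag}.png',cv2.resize(c,None,fx=k,fy=k,interpolation=cv2.INTER_CUBIC))
def ray(s,u,v):
    f=210/np.tan(np.radians(float(s['fov_y']))/2)
    T=s['T']; return T[:3,3],T[:3,:3]@np.array([(u-s['cx'])/f,(v-s['cy'])/f,1.])
def atz(s,u,v,z):
    o,d=ray(s,u,v); return o+d*(z-o[2])/d[2]
def pt(s,u,v):
    o,d=ray(s,u,v); return o+d*s['range_z'][int(round(v)),int(round(u))]
def proj(s,P):
    T=s['T'];f=210/np.tan(np.radians(float(s['fov_y']))/2)
    c=T[:3,:3].T@(np.asarray(P)-T[:3,3]); return c[0]/c[2]*f+s['cx'],c[1]/c[2]*f+s['cy']
def obs():
    o=robot.get_obs()
    for k in('time','tool_pos','ee_rot','wrist_force','width','joint_positions'): print(k,np.round(o[k],4))
E
python3 - <<'E'
from h import *
for n in('top','scene'):
    s=snap(n,n+'0'); print(n,s['fov_y'],s['cx'],s['cy'],np.round(s['T'],3).tolist())
obs()
E
```

```text
pics
top 44.26847841445725 270.5113420052816 213.85604504521314 [[0.023, -0.983, 0.181, 0.333], [-1.0, -0.027, -0.016, -0.207], [0.021, -0.18, -0.983, 1.105], [0.0, 0.0, 0.0, 1.0]]
scene 48.203417407655394 285.3071613037078 204.05362822429842 [[-0.894, -0.334, 0.299, 0.281], [-0.448, 0.647, -0.617, 0.319], [0.012, -0.686, -0.728, 0.668], [0.0, 0.0, 0.0, 1.0]]
time 0.1
tool_pos [ 0.1231 -0.5355  0.2044]
ee_rot [-1.5706  0.002  -1.345 ]
wrist_force [ 0.1534 -0.4458 -0.045 ]
width 0.0941
joint_positions [-1.4481  0.0879  1.3721 -0.      1.6836 -0.1031]
```

View pics/top0.png

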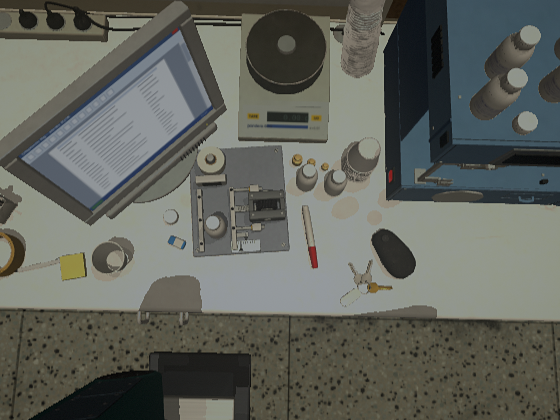

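View pics/scene0.png

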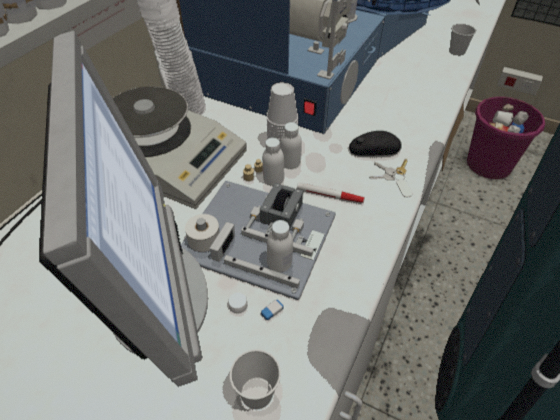

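```bash
python3 - <<'E'
from h import *
s=load('top0'); crop(s,'tc',180,135,340,265,5)
s=load('scene0'); crop(s,'sc',180,130,350,300,3.5)
E
```

```text
(no output)
```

View pics/tc.png

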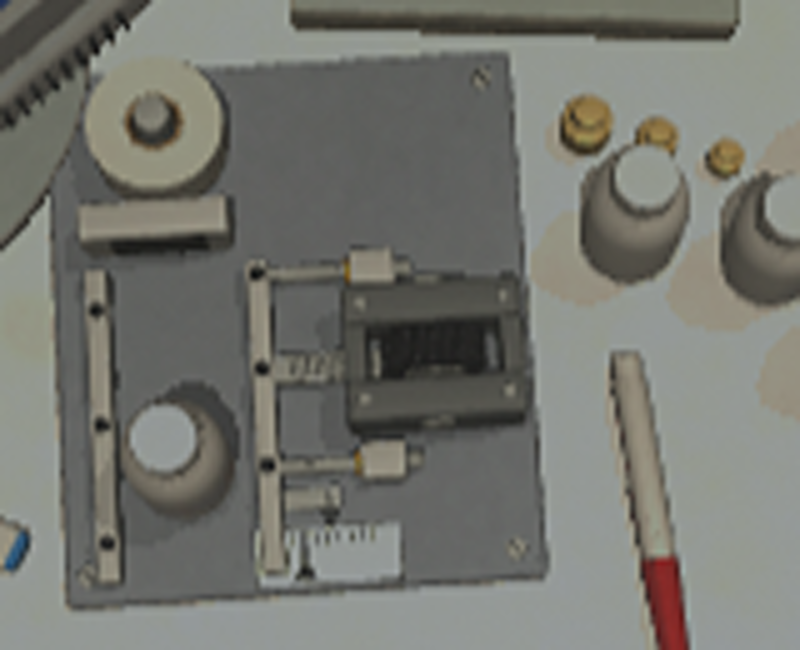

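View pics/sc.png

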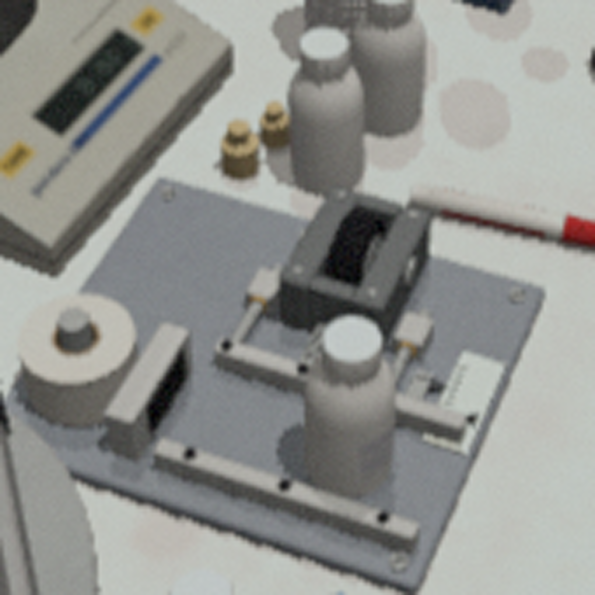

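```bash
cat >> h.py <<'E'
def tc(x,y): return 180+(x+.5)/5-.5,135+(y+.5)/5-.5
def sc(x,y): return 180+(x+.5)/3.5-.5,130+(y+.5)/3.5-.5
E
python3 - <<'E'
from h import *
s=load('top0');q=load('scene0')
G=np.array([[-95,70],[-95,-135],[140,-135]])/1e3
W=np.array([atz(s,*tc(*p),.01)[:2] for p in[(68,608),(548,576),(508,52)]])
W2=np.array([atz(q,*sc(*p),.01)[:2] for p in[(410,592),(544,292),(160,180)]])
print(W.round(4).tolist(),W2.round(4).tolist())
for w in(W,W2):
    gc=G-G.mean(0);wc=w-w.mean(0)
    a=np.arctan2((gc[:,0]*wc[:,1]-gc[:,1]*wc[:,0]).sum(),(gc*wc).sum())
    R=np.array([[np.cos(a),-np.sin(a)],[np.sin(a),np.cos(a)]]);t=w.mean(0)-R@G.mean(0)
    print(a,t,((G@R.T+t)-w).round(4).tolist())
    g=lambda P:(R.T@(np.array(P)[:2]-t)*1e3).round(1)
    for n,p,z in[('wheel',(432,348),.06),('pointertip',(330,520),.015),('mark',(305,545),.012),('markfront',(305,575),.012),('bottlecap',(163,437),.108),('housTL',(345,278),.048),('housTR',(522,272),.048),('housBR',(527,415),.048),('housBL',(350,425),.048),('railend',(274,573),.026),('fixend',(110,583),.026)]:
        print(n,g(atz(s,*tc(*p),z)),atz(s,*tc(*p),z).round(4))
    for n,p,z in[('cap',(352,338),.108),('pointer',(440,385),.015),('mark',(448,435),.012),('wheeltop',(355,235),.06)]:
        print('scene',n,g(atz(q,*sc(*p),z)))
d=s['range_z']; 
for n,p in[('wheel',(432,335)),('housing',(435,410)),('plate',(460,500)),('cap',(163,437))]: print(n,pt(s,*tc(*p)).round(4))
crop(s,'t2',230,170,300,255,8)
crop(q,'s2',270,180,340,270,6)
E
```

```text
[[0.4384, -0.064], [0.4573, -0.2672], [0.6895, -0.2455]] [[0.4406, -0.0599], [0.4572, -0.2622], [0.6876, -0.2414]]
0.09193422051854826 [ 0.53887098 -0.12431374] [[-0.0006, 0.0006], [-0.0006, -0.0003], [0.0012, -0.0003]]
wheel [ -2.3 -90.8] [ 0.5449 -0.2149  0.06  ]
pointertip [-64.9 -43.7] [ 0.4782 -0.1738  0.015 ]
mark [-74.5 -32.4] [ 0.4676 -0.1634  0.012 ]
markfront [-87.3 -31.6] [ 0.4548 -0.1638  0.012 ]
bottlecap [-40.7  17.7] [ 0.4968 -0.1104  0.108 ]
housTL [ 32.3 -56.7] [ 0.5762 -0.1778  0.048 ]
housTR [  30.2 -131. ] [ 0.5809 -0.252   0.048 ]
housBR [ -30.8 -128.6] [ 0.52   -0.2552  0.048 ]
housBL [-30.3 -54.9] [ 0.5138 -0.1818  0.048 ]
railend [-87.2 -19.1] [ 0.4538 -0.1514  0.026 ]
fixend [-86.9  49.5] [ 0.4478 -0.083   0.026 ]
scene cap [-40.4  17.7]
scene pointer [-64.6 -44. ]
scene mark [-78.4 -17.6]
scene wheeltop [ -0.8 -86.1]
0.08505389993755862 [ 0.53943608 -0.1200172 ] [[-0.0018, 0.0016], [-0.001, -0.0004], [0.0028, -0.0012]]
wheel [ -2.6 -95. ] [ 0.5449 -0.2149  0.06  ]
pointertip [-65.6 -48.3] [ 0.4782 -0.1738  0.015 ]
mark [-75.2 -37.1] [ 0.4676 -0.1634  0.012 ]
markfront [-88.  -36.5] [ 0.4548 -0.1638  0.012 ]
bottlecap [-41.7  13.2] [ 0.4968 -0.1104  0.108 ]
housTL [ 31.8 -60.7] [ 0.5762 -0.1778  0.048 ]
housTR [  30.1 -135. ] [ 0.5809 -0.252   0.048 ]
housBR [ -30.9 -133.1] [ 0.52   -0.2552  0.048 ]
housBL [-30.8 -59.4] [ 0.5138 -0.1818  0.048 ]
railend [-88. -24.] [ 0.4538 -0.1514  0.026 ]
fixend [-88.2  44.6] [ 0.4478 -0.083   0.026 ]
scene cap [-41.5  13.2]
scene pointer [-65.2 -48.6]
scene mark [-79.2 -22.4]
scene wheeltop [ -1.1 -90.4]
wheel [ 0.5501 -0.2148  0.0614]
housing [ 0.521  -0.2169  0.048 ]
plate [ 0.489  -0.2289  0.0101]
cap [ 0.4971 -0.1102  0.1062]
```

View pics/t2.png

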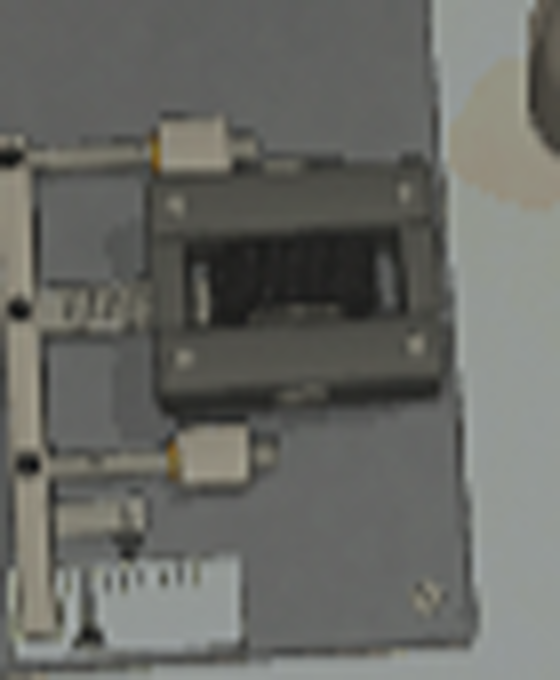

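View pics/s2.png

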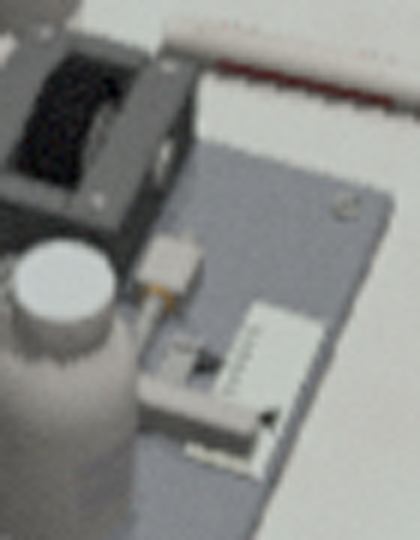

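>>> play_rows([
  {"x":0.04,"y":0.029,"z":0,"rz":-0.03,"hand":0},
  {"x":0.04,"y":0.029,"rz":-0.03,"hand":0},
  {"x":0.04,"y":0.029,"rz":-0.03,"hand":0},
  {"x":0.04,"y":0.029,"rz":-0.03,"hand":0},
  {"x":0.04,"y":0.029,"rz":-0.014,"hand":0},
  {"x":0.04,"y":0.029,"hand":0},
  {"x":0.04,"y":0.029,"hand":0},
  {"x":0.04,"y":0.029,"hand":0},
])

```text
schema error: expected keys x, y, z, rx, ry, rz, hand
```

>>> play_rows([
  {"x":0.04,"y":0.029,"z":0,"rx":0,"ry":0,"rz":-0.03,"hand":0},
  {"x":0.04,"y":0.029,"z":0,"rx":0,"ry":0,"rz":-0.03,"hand":0},
  {"x":0.04,"y":0.029,"z":0,"rx":0,"ry":0,"rz":-0.03,"hand":0},
  {"x":0.04,"y":0.029,"z":0,"rx":0,"ry":0,"rz":-0.03,"hand":0},
  {"x":0.04,"y":0.029,"z":0,"rx":0,"ry":0,"rz":-0.014,"hand":0},
  {"x":0.04,"y":0.029,"z":0,"rx":0,"ry":0,"rz":0,"hand":0},
  {"x":0.04,"y":0.029,"z":0,"rx":0,"ry":0,"rz":0,"hand":0},
  {"x":0.04,"y":0.029,"z":0,"rx":0,"ry":0,"rz":0,"hand":0},
])

```text
time: 1.1
tool_pos: [0.4441, -0.3028, 0.205]
ee_rot: [-1.571, 0.0, -1.479]
wrist_force: [0.5, -0.2, 0.0]
width: 0.0176
```

>>> play_rows([
  {"x":0.04,"y":0.029,"z":0,"rx":0,"ry":0,"rz":0,"hand":0},
  {"x":0.04,"y":0.029,"z":0,"rx":0,"ry":0,"rz":0,"hand":0},
  {"x":0.0244,"y":0.0186,"z":0,"rx":0,"ry":0,"rz":0,"hand":0},
  {"x":0,"y":0,"z":-0.05,"rx":0,"ry":0,"rz":0,"hand":0},
  {"x":0,"y":0,"z":-0.05,"rx":0,"ry":0,"rz":0,"hand":0},
  {"x":0,"y":0,"z":-0.025,"rx":0,"ry":0,"rz":0,"hand":0},
  {"x":0,"y":0,"z":0,"rx":0,"ry":0,"rz":0,"hand":0},
])

```text
time: 1.98
tool_pos: [0.5454, -0.2263, 0.0769]
ee_rot: [-1.577, 0.004, -1.479]
wrist_force: [0.1, 0.1, -0.2]
width: 0.0007
```

```bash
python3 - <<'E'
from h import *
obs()
s=snap('top','top1');crop(s,'t1c',190,160,300,260,7)
q=snap('scene','scene1');crop(q,'s1c',220,130,350,280,4)
E
```

```text
time 1.975
tool_pos [ 0.5454 -0.2263  0.0769]
ee_rot [-1.577   0.004  -1.4789]
wrist_force [ 0.1184  0.0569 -0.1784]
width 0.0007
joint_positions [-4.8920e-01  2.3970e-01  1.4540e+00 -1.0000e-04  1.4553e+00  9.8970e-01]
```

View pics/t1c.png

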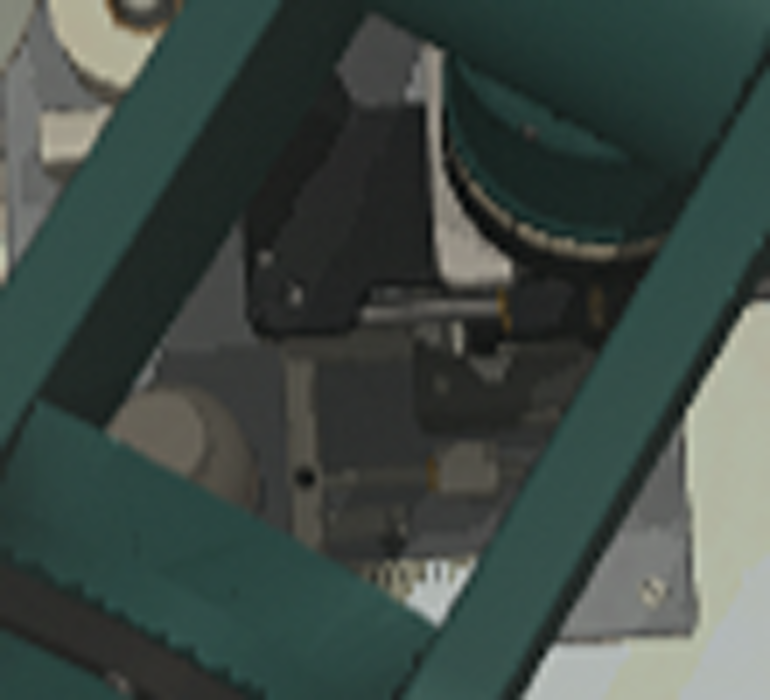

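View pics/s1c.png

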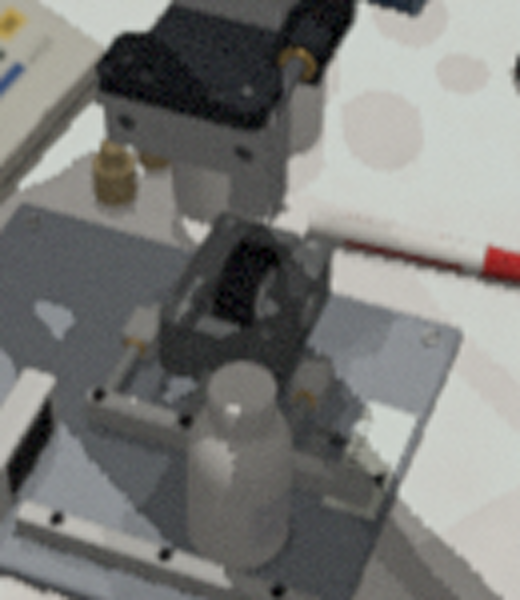

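```bash
python3 - <<'E'
from h import *
for n,k,o in(('top1',7,(190,160)),('scene1',4,(220,130))):
    s=load(n)
    for P in([.5454,-.2263,.0769],[.5476,-.2162,.062],[.5476,-.2162,.077]):
        u,v=proj(s,P);print(n,P,(u-o[0])*k,(v-o[1])*k)
s=load('scene0');print([ (np.array(proj(s,[.5476,-.2162,.062]))-[180,130])*3.5])
E
```

```text
top1 [0.5454, -0.2263, 0.0769] 571.9588579277022 297.12715774408537
top1 [0.5476, -0.2162, 0.062] 536.6831156428921 299.0965511299238
top1 [0.5476, -0.2162, 0.077] 537.391827770506 288.6952203479922
scene1 [0.5454, -0.2263, 0.0769] 261.89917697520036 218.57785902495323
scene1 [0.5476, -0.2162, 0.062] 247.1687572162275 254.39378087973034
scene1 [0.5476, -0.2162, 0.077] 247.39701262682024 230.85927722626195
[array([356.27266256, 222.59455827])]
```

>>> play_rows([
  {"x":0.003,"y":0,"z":-0.008,"rx":0,"ry":0,"rz":0,"hand":0},
  {"x":0,"y":0,"z":-0.005,"rx":0,"ry":0,"rz":0,"hand":0},
  {"x":0,"y":0,"z":-0.002,"rx":0,"ry":0,"rz":0,"hand":0},
  {"x":0,"y":0,"z":0,"rx":0,"ry":0,"rz":0,"hand":0},
])

```text
time: 2.58
tool_pos: [0.5504, -0.2274, 0.0654]
ee_rot: [-1.571, 0.0, -1.479]
wrist_force: [0.4, 0.6, -0.1]
width: 0.0004
```

>>> play_rows([
  {"x":-0.002,"y":0.001,"z":-0.002,"rx":0,"ry":0,"rz":0,"hand":0},
  {"x":0,"y":0,"z":-0.001,"rx":0,"ry":0,"rz":0,"hand":0},
  {"x":0,"y":0,"z":0,"rx":0,"ry":0,"rz":0,"hand":0},
])

```text
time: 2.95
tool_pos: [0.5484, -0.2264, 0.0624]
ee_rot: [-1.571, -0.0, -1.479]
wrist_force: [-0.2, 0.2, 0.8]
width: 0.0007
```

>>> play_rows([
  {"x":0,"y":0,"z":-0.001,"rx":0,"ry":0,"rz":0,"hand":0},
  {"x":0,"y":0,"z":0,"rx":0,"ry":0,"rz":0,"hand":0},
])

```text
time: 3.2
tool_pos: [0.5485, -0.2264, 0.0614]
ee_rot: [-1.571, -0.0, -1.479]
wrist_force: [-0.4, 0.2, -0.6]
width: 0.0006
```

>>> play_rows([
  {"x":0,"y":0,"z":-0.001,"rx":0,"ry":0,"rz":0,"hand":0},
  {"x":0,"y":0,"z":0,"rx":0,"ry":0,"rz":0,"hand":0},
])

```text
time: 3.45
tool_pos: [0.5486, -0.2265, 0.0606]
ee_rot: [-1.571, -0.0, -1.479]
wrist_force: [-0.2, -0.8, 0.1]
width: 0.0004
```

>>> play_rows([
  {"x":0,"y":0,"z":-0.001,"rx":0,"ry":0,"rz":0,"hand":0},
  {"x":0,"y":0,"z":0,"rx":0,"ry":0,"rz":0,"hand":0},
])

```text
time: 3.7
tool_pos: [0.5487, -0.2268, 0.0602]
ee_rot: [-1.57, -0.001, -1.479]
wrist_force: [-1.0, -0.7, 3.2]
width: 0.0003
```

>>> play_rows([
  {"x":-0.0002,"y":0.002,"z":0,"rx":0,"ry":0,"rz":0,"hand":0},
  {"x":-0.0002,"y":0.002,"z":0,"rx":0,"ry":0,"rz":0,"hand":0},
])

```text
time: 3.95
tool_pos: [0.5486, -0.2241, 0.0609]
ee_rot: [-1.569, -0.004, -1.479]
wrist_force: [-1.6, -3.9, 6.9]
width: 0.0003
```

>>> play_rows([
  {"x":-0.0002,"y":0.0025,"z":0.0003,"rx":0,"ry":0,"rz":0,"hand":0},
  {"x":-0.0002,"y":0.0025,"z":0.0002,"rx":0,"ry":0,"rz":0,"hand":0},
])

```text
time: 4.2
tool_pos: [0.5482, -0.2188, 0.0621]
ee_rot: [-1.569, -0.003, -1.479]
wrist_force: [-2.4, -2.4, 9.2]
width: 0.0007
```

>>> play_rows([
  {"x":-0.0002,"y":0.0025,"z":0.0003,"rx":0,"ry":0,"rz":0,"hand":0},
  {"x":-0.0002,"y":0.0025,"z":0,"rx":0,"ry":0,"rz":0,"hand":0},
  {"x":-0.0002,"y":0.0025,"z":0,"rx":0,"ry":0,"rz":0,"hand":0},
])

```text
time: 4.58
tool_pos: [0.5474, -0.2103, 0.0619]
ee_rot: [-1.57, -0.001, -1.479]
wrist_force: [-2.1, -1.2, 7.1]
width: 0.0006
```

>>> play_rows([
  {"x":-0.0002,"y":0.0025,"z":0,"rx":0,"ry":0,"rz":0,"hand":0},
  {"x":-0.0002,"y":0.0025,"z":0,"rx":0,"ry":0,"rz":0,"hand":0},
])

```text
time: 4.82
tool_pos: [0.5468, -0.2046, 0.0606]
ee_rot: [-1.57, 0.0, -1.479]
wrist_force: [-1.0, 0.3, 1.5]
width: 0.0005
```

```bash
python3 - <<'E'
from h import *
s=snap('top','top2');crop(s,'t2c',190,160,300,260,7)
q=snap('scene','scene2');crop(q,'s2c',220,130,350,280,4)
E
```

```text
(no output)
```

View pics/t2c.png

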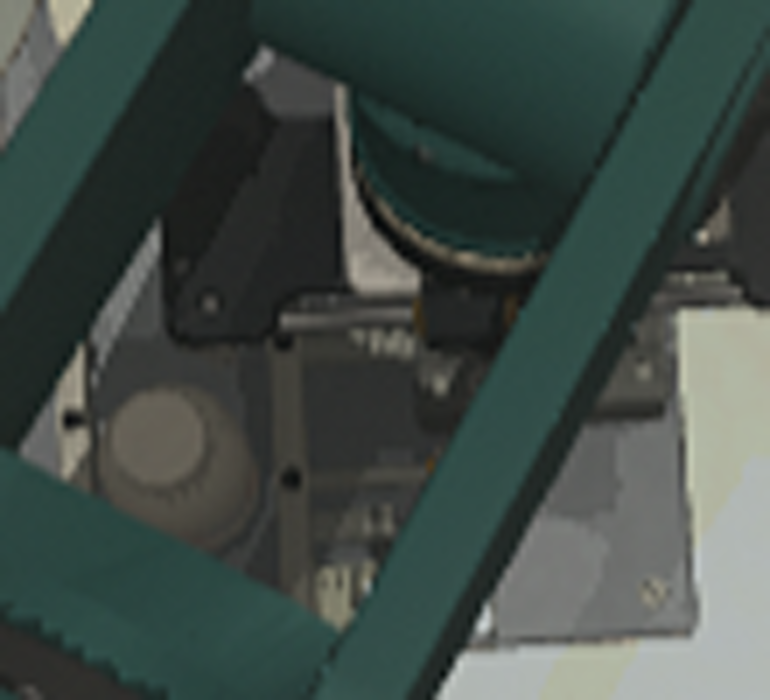

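View pics/s2c.png

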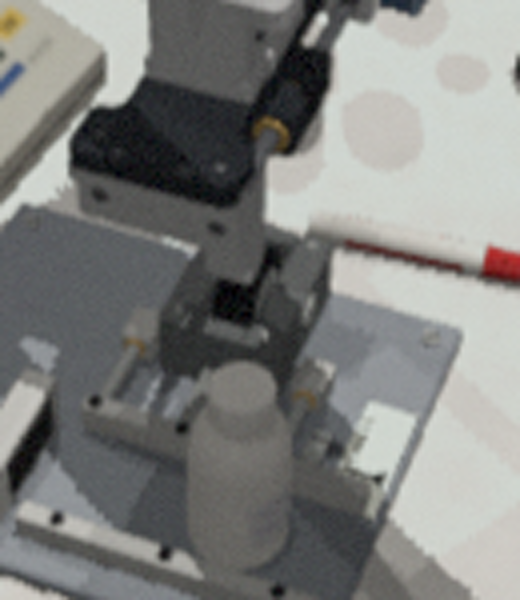

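>>> play_rows([
  {"x":0,"y":0,"z":0.008,"rx":0,"ry":0,"rz":0,"hand":0},
  {"x":0.001,"y":-0.0105,"z":0,"rx":0,"ry":0,"rz":0,"hand":0},
  {"x":0.001,"y":-0.0105,"z":0,"rx":0,"ry":0,"rz":0,"hand":0},
  {"x":0,"y":0,"z":-0.006,"rx":0,"ry":0,"rz":0,"hand":0},
  {"x":0,"y":0,"z":-0.0028,"rx":0,"ry":0,"rz":0,"hand":0},
  {"x":0,"y":0,"z":0,"rx":0,"ry":0,"rz":0,"hand":0},
])

```text
time: 5.68
tool_pos: [0.5487, -0.2271, 0.06]
ee_rot: [-1.571, -0.002, -1.479]
wrist_force: [-0.3, -3.7, 2.2]
width: 0.0003
```

>>> play_rows([
  {"x":-0.0002,"y":0.0025,"z":0.0002,"rx":0,"ry":0,"rz":0,"hand":0},
  {"x":-0.0002,"y":0.0025,"z":0.0004,"rx":0,"ry":0,"rz":0,"hand":0},
  {"x":-0.0002,"y":0.0025,"z":0.0002,"rx":0,"ry":0,"rz":0,"hand":0},
  {"x":-0.0002,"y":0.0025,"z":0.0002,"rx":0,"ry":0,"rz":0,"hand":0},
])

```text
time: 6.18
tool_pos: [0.5479, -0.2166, 0.0622]
ee_rot: [-1.57, -0.002, -1.479]
wrist_force: [-2.4, -1.4, 8.1]
width: 0.0002
```

>>> play_rows([
  {"x":-0.0002,"y":0.0025,"z":0,"rx":0,"ry":0,"rz":0,"hand":0},
  {"x":-0.0002,"y":0.0025,"z":0,"rx":0,"ry":0,"rz":0,"hand":0},
  {"x":-0.0002,"y":0.0025,"z":-0.0002,"rx":0,"ry":0,"rz":0,"hand":0},
  {"x":-0.0002,"y":0.0025,"z":-0.0004,"rx":0,"ry":0,"rz":0,"hand":0},
])

```text
time: 6.68
tool_pos: [0.5469, -0.2053, 0.0608]
ee_rot: [-1.571, 0.001, -1.479]
wrist_force: [-2.8, -0.1, 4.4]
width: 0.0007
```

Lift and look away from the wheel.

>>> play_rows([
  {"x":0,"y":0,"z":0.008,"rx":0,"ry":0,"rz":0,"hand":0},
  {"x":0.001,"y":-0.0105,"z":0,"rx":0,"ry":0,"rz":0,"hand":0},
  {"x":0.001,"y":-0.0095,"z":0,"rx":0,"ry":0,"rz":0,"hand":0},
  {"x":0,"y":0,"z":0,"rx":0,"ry":0,"rz":0,"hand":0},
])

```text
time: 7.18
tool_pos: [0.549, -0.2269, 0.0674]
ee_rot: [-1.571, 0.0, -1.48]
wrist_force: [0.1, 0.3, 0.4]
width: 0.0007
```

```bash
python3 - <<'E'
from h import *
s=snap('top','top3');crop(s,'t3c',190,160,300,260,7)
q=snap('scene','scene3');crop(q,'s3c',270,190,340,270,7)
E
```

```text
(no output)
```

View pics/t3c.png

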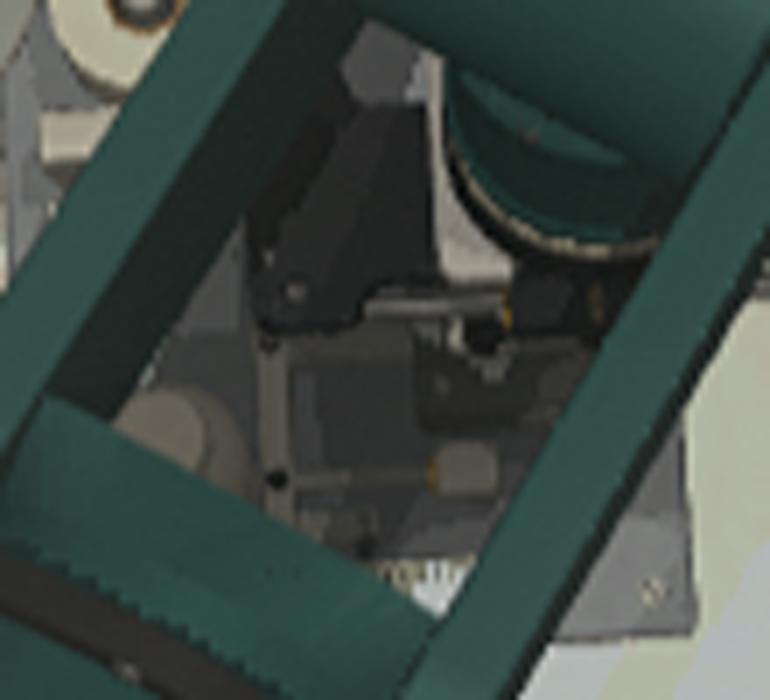

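View pics/s3c.png

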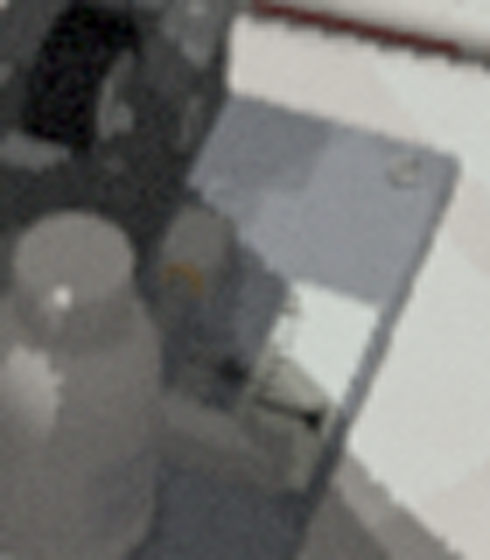

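```bash
cat >> h.py <<'E'
A=0.0919;T0=np.array([.53887,-.12431]);RR=np.array([[np.cos(A),-np.sin(A)],[np.sin(A),np.cos(A)]])
g=lambda P:(RR.T@(np.array(P)[:2]-T0)*1e3).round(1)
def cr(o,k,x,y): return o[0]+(x+.5)/k-.5,o[1]+(y+.5)/k-.5
E
python3 - <<'E'
from h import *
q=load('scene3')
for p,z in(((240,372),.015),((268,403),.012),((318,418),.012)): print(g(atz(q,*cr((270,190),7,*p),z)))
# pointer body dots
s=load('top3');s0=load('top0')
print(g(atz(s0,*cr((230,170),8,128,548),.015)),g(atz(s,*cr((190,160),7,366,547),.015)))
print('dot',g(atz(s0,*cr((230,170),8,28,464),.026)),g(atz(s,*cr((190,160),7,278,480),.026)))
crop(s,'t3d',225,215,275,255,14)
crop(q,'s3d',295,225,325,260,16)
E
```

```text
[-64.5 -36.4]
[-73.7 -31.9]
[-87.  -32.1]
[-63.8 -43.7] [-62.5 -35.9]
dot [-41.2 -18.9] [-42.  -10.9]
```

View pics/s3d.png

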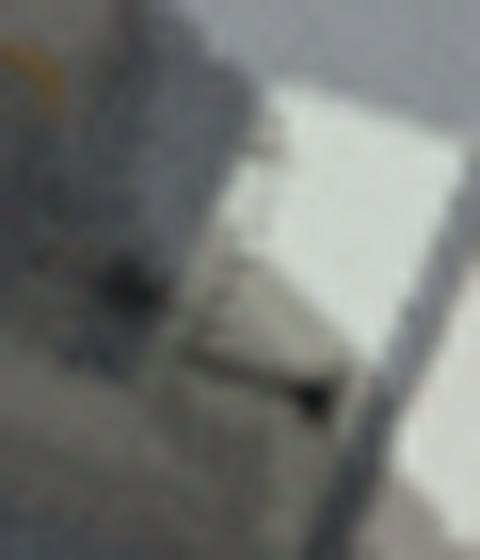

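View pics/t3d.png

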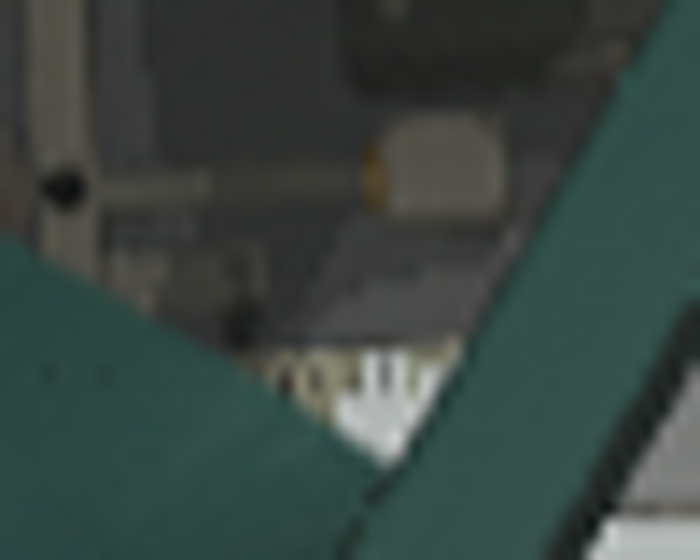

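>>> play_rows([
  {"x":0,"y":0.0005,"z":-0.005,"rx":0,"ry":0,"rz":0,"hand":0},
  {"x":0,"y":0,"z":-0.0028,"rx":0,"ry":0,"rz":0,"hand":0},
  {"x":0,"y":0,"z":0,"rx":0,"ry":0,"rz":0,"hand":0},
  {"x":-0.0002,"y":0.0025,"z":0.0002,"rx":0,"ry":0,"rz":0,"hand":0},
  {"x":-0.0002,"y":0.0025,"z":0.0004,"rx":0,"ry":0,"rz":0,"hand":0},
  {"x":-0.0002,"y":0.0025,"z":0.0002,"rx":0,"ry":0,"rz":0,"hand":0},
  {"x":-0.0002,"y":0.0025,"z":0.0002,"rx":0,"ry":0,"rz":0,"hand":0},
])

```text
time: 8.15
tool_pos: [0.5483, -0.2156, 0.0622]
ee_rot: [-1.57, -0.001, -1.479]
wrist_force: [-3.1, -2.2, 5.7]
width: 0.0001
```

>>> play_rows([
  {"x":-0.0002,"y":0.0025,"z":0,"rx":0,"ry":0,"rz":0,"hand":0},
  {"x":-0.0002,"y":0.0025,"z":0,"rx":0,"ry":0,"rz":0,"hand":0},
  {"x":-0.0002,"y":0.0025,"z":-0.0002,"rx":0,"ry":0,"rz":0,"hand":0},
  {"x":-0.0002,"y":0.002,"z":-0.0004,"rx":0,"ry":0,"rz":0,"hand":0},
])

```text
time: 8.65
tool_pos: [0.5474, -0.2053, 0.0607]
ee_rot: [-1.571, 0.001, -1.479]
wrist_force: [-1.8, -0.4, 4.7]
width: 0.0006
```

>>> play_rows([
  {"x":0,"y":0,"z":0.008,"rx":0,"ry":0,"rz":0,"hand":0},
  {"x":0.001,"y":-0.0105,"z":0,"rx":0,"ry":0,"rz":0,"hand":0},
  {"x":0.001,"y":-0.0095,"z":0,"rx":0,"ry":0,"rz":0,"hand":0},
  {"x":0,"y":0,"z":0,"rx":0,"ry":0,"rz":0,"hand":0},
])

```text
time: 9.15
tool_pos: [0.5494, -0.2269, 0.068]
ee_rot: [-1.571, 0.0, -1.48]
wrist_force: [0.1, 0.6, -0.6]
width: 0.0004
```

```bash
python3 - <<'E'
from h import *
s=snap('top','top4');crop(s,'t4c',225,200,275,255,12)
q=snap('scene','scene4');crop(q,'s4c',270,190,340,270,7);crop(q,'s4d',295,225,325,260,16)
E
```

```text
(no output)
```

View pics/t4c.png

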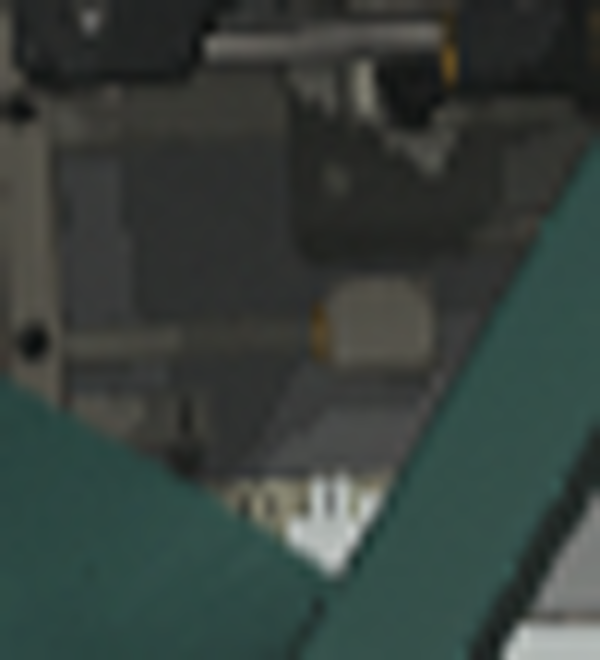

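View pics/s4c.png

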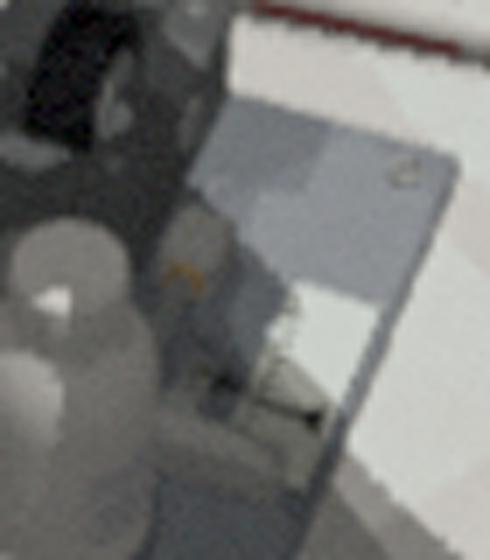

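View pics/s4d.png

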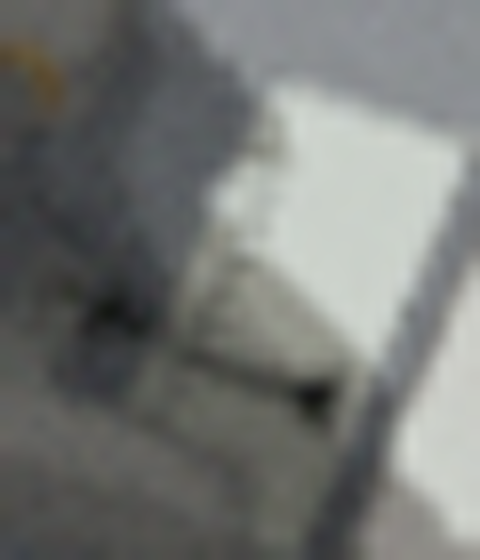

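```bash
python3 - <<'E'
from h import *
q=load('scene4');s=load('top4')
print('tip',g(atz(q,*cr((295,225),16,152,325),.015)),g(atz(load('scene3'),*cr((295,225),16,165,293),.015)))
for p in((190,355),(310,395)):print('mark',g(atz(q,*cr((295,225),16,*p),.012)))
print('dot',g(atz(s,*cr((225,200),12,33,342),.026)),g(atz(load('top3'),*cr((225,215),14,66,188),.026)),g(atz(load('top0'),*cr((230,170),8,28,464),.026)))
print('dot2',g(atz(s,*cr((225,200),12,18,108),.026)))
print('toptip',g(atz(s,*cr((225,200),12,185,465),.015)))
E
```

```text
tip [-66.4 -32. ] [-66.2 -36.8]
mark [-71.  -31.8]
mark [-85.2 -31.5]
dot [-41.5  -6.7] [-41.6 -10.8] [-41.2 -18.9]
dot2 [ 0.6 -6.3]
toptip [-63.5 -31.8]
```

>>> play_rows([
  {"x":0,"y":0,"z":0.05,"rx":0,"ry":0,"rz":0,"hand":0},
  {"x":0,"y":0,"z":0.05,"rx":0,"ry":0,"rz":0,"hand":0},
  {"x":-0.03,"y":0.03,"z":0,"rx":0,"ry":0,"rz":0,"hand":0},
  {"x":-0.03,"y":0.03,"z":0,"rx":0,"ry":0,"rz":0,"hand":0},
  {"x":-0.03,"y":0.03,"z":0,"rx":0,"ry":0,"rz":0,"hand":0},
  {"x":-0.015,"y":0.026,"z":0,"rx":0,"ry":0,"rz":0,"hand":0},
  {"x":0,"y":0,"z":0,"rx":0,"ry":0,"rz":0,"hand":0},
  {"x":0,"y":0,"z":0,"rx":0,"ry":0,"rz":0,"hand":0},
])

```text
time: 10.25
tool_pos: [0.445, -0.1104, 0.1686]
ee_rot: [-1.57, -0.001, -1.479]
wrist_force: [-0.4, 0.6, 0.2]
width: 0.0007
```

```bash
python3 - <<'E'
from h import *
s=snap('top','top5');crop(s,'t5c',185,145,300,260,5)
q=snap('scene','scene5');crop(q,'s5c',215,150,345,300,4)
E
```

```text
(no output)
```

View pics/t5c.png

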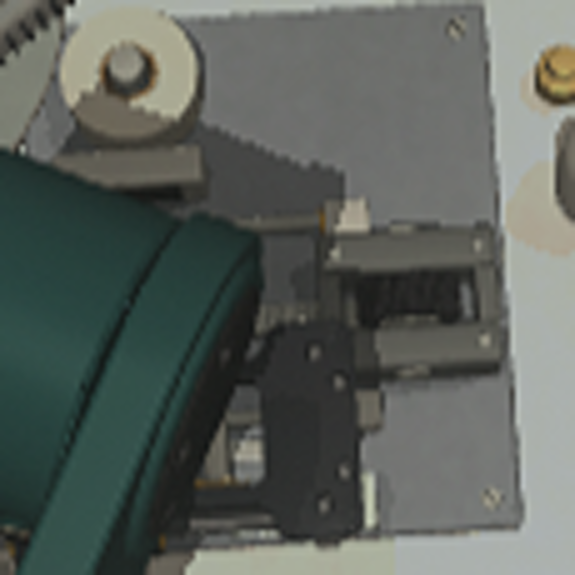

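View pics/s5c.png

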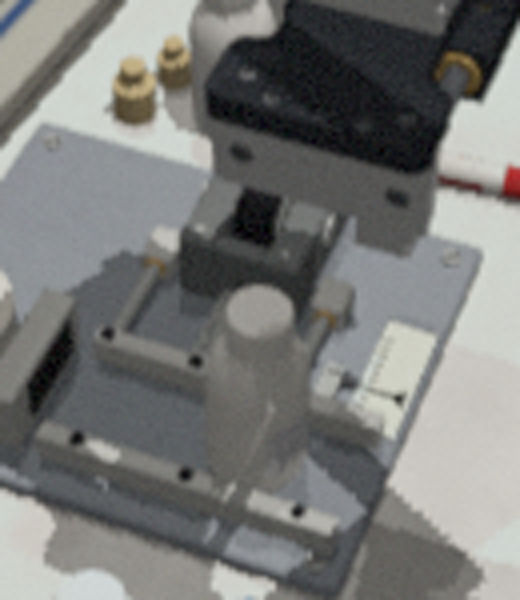

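>>> play_rows([
  {"x":0,"y":0,"z":-0.05,"rx":0,"ry":0,"rz":0,"hand":0},
  {"x":0,"y":0,"z":-0.05,"rx":0,"ry":0,"rz":0,"hand":0},
  {"x":0,"y":0,"z":-0.03,"rx":0,"ry":0,"rz":0,"hand":0},
  {"x":0,"y":0,"z":-0.008,"rx":0,"ry":0,"rz":0,"hand":0},
  {"x":0,"y":0,"z":-0.007,"rx":0,"ry":0,"rz":0,"hand":0},
  {"x":0,"y":0,"z":0,"rx":0,"ry":0,"rz":0,"hand":0},
])

```text
time: 11.1
tool_pos: [0.4453, -0.1104, 0.0243]
ee_rot: [-1.569, -0.001, -1.479]
wrist_force: [-0.4, -0.5, -0.5]
width: 0.0002
```

```bash
python3 - <<'E'
from h import *
o=robot.get_obs();print(g(o['tool_pos']))
s=snap('top','top6')
q=snap('scene','scene6');crop(q,'s6c',215,150,345,300,4)
s0=load('top0'); # stop front top edge z=.044 ; 
for p in((85,238),(150,236),(228,240)):print(g(atz(s0,*tc(*p),.044)))
E
```

```text
[-91.9  22.4]
[57.4 51.6]
[56.6 24.3]
[52.8 -8.4]
```

View pics/s6c.png

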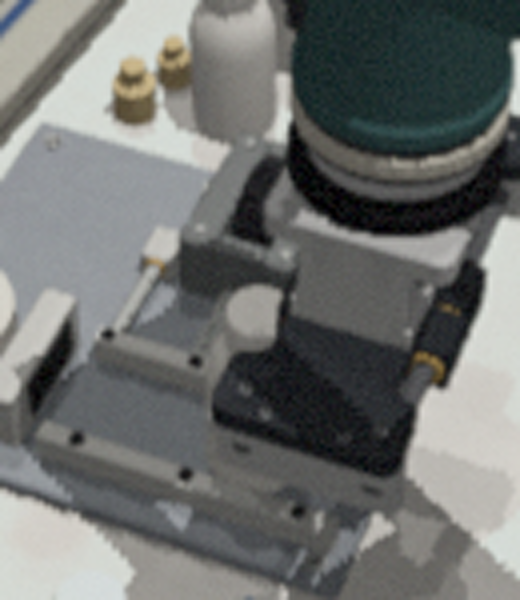

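>>> play_rows([
  {"x":0.008,"y":0.0007,"z":0,"rx":0,"ry":0,"rz":0,"hand":0},
  {"x":0.004,"y":0.0003,"z":0,"rx":0,"ry":0,"rz":0,"hand":0},
  {"x":0.004,"y":0.0004,"z":0,"rx":0,"ry":0,"rz":0,"hand":0},
  {"x":0.004,"y":0.0004,"z":0,"rx":0,"ry":0,"rz":0,"hand":0},
  {"x":0.004,"y":0.0004,"z":0,"rx":0,"ry":0,"rz":0,"hand":0},
  {"x":0.004,"y":0.0004,"z":0,"rx":0,"ry":0,"rz":0,"hand":0},
])

```text
time: 11.95
tool_pos: [0.4726, -0.1073, 0.0234]
ee_rot: [-1.571, 0.0, -1.479]
wrist_force: [-0.6, -1.0, 0.6]
width: 0.0006
```

```bash
python3 - <<'E'
from h import *
o=robot.get_obs();print(g(o['tool_pos']))
q=snap('scene','scene7');crop(q,'s7c',215,150,345,300,4)
E
```

```text
[-64.4  23. ]
```

View pics/s7c.png

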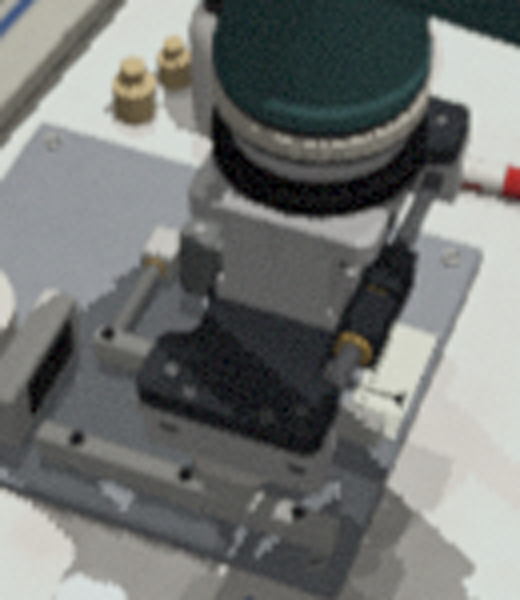

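>>> play_rows([
  {"x":0.005,"y":0.0001,"z":0,"rx":0,"ry":0,"rz":0,"hand":0},
  {"x":0.005,"y":0.0002,"z":0,"rx":0,"ry":0,"rz":0,"hand":0},
  {"x":0.005,"y":0.0003,"z":0,"rx":0,"ry":0,"rz":0,"hand":0},
  {"x":0.005,"y":0.0004,"z":0,"rx":0,"ry":0,"rz":0,"hand":0},
  {"x":0.005,"y":0.0004,"z":0,"rx":0,"ry":0,"rz":0,"hand":0},
  {"x":0.005,"y":0.0004,"z":0,"rx":0,"ry":0,"rz":0,"hand":0},
  {"x":0.005,"y":0.0004,"z":0,"rx":0,"ry":0,"rz":0,"hand":0},
  {"x":0.005,"y":0.0004,"z":0,"rx":0,"ry":0,"rz":0,"hand":0},
])

```text
time: 13.0
tool_pos: [0.5129, -0.1047, 0.0235]
ee_rot: [-1.571, -0.0, -1.479]
wrist_force: [1.0, -0.3, 0.7]
width: 0.0006
```

```bash
python3 - <<'E'
from h import *
o=robot.get_obs();print(g(o['tool_pos']))
q=snap('scene','scene8');crop(q,'s8c',200,130,345,300,4)
E
```

```text
[-24.1  21.9]
```

View pics/s8c.png

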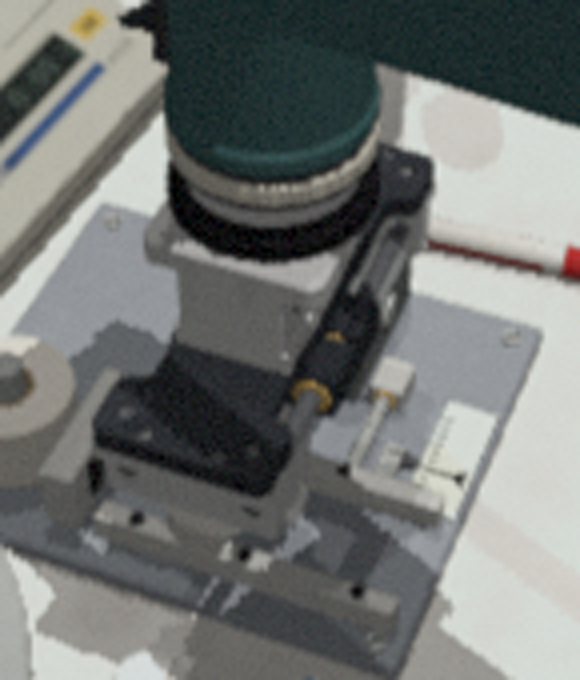

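>>> play_rows([
  {"x":0.005,"y":0.0004,"z":0,"rx":0,"ry":0,"rz":0,"hand":0},
  {"x":0.005,"y":0.0004,"z":0,"rx":0,"ry":0,"rz":0,"hand":0},
  {"x":0.005,"y":0.0004,"z":0,"rx":0,"ry":0,"rz":0,"hand":0},
  {"x":0.003,"y":0.0003,"z":0,"rx":0,"ry":0,"rz":0,"hand":0},
  {"x":0.002,"y":0.0002,"z":0,"rx":0,"ry":0,"rz":0,"hand":0},
  {"x":0,"y":0,"z":0,"rx":0,"ry":0,"rz":0,"hand":0},
])

```text
time: 13.8
tool_pos: [0.5326, -0.1031, 0.0235]
ee_rot: [-1.571, -0.0, -1.479]
wrist_force: [0.4, 0.4, 0.1]
width: 0.0005
```

>>> play_rows([
  {"x":0.002,"y":0.0002,"z":0,"rx":0,"ry":0,"rz":0,"hand":0},
  {"x":0.001,"y":0.0001,"z":0,"rx":0,"ry":0,"rz":0,"hand":0},
])

```text
time: 14.05
tool_pos: [0.5356, -0.1028, 0.0235]
ee_rot: [-1.571, -0.0, -1.479]
wrist_force: [-0.1, -0.4, -0.5]
width: 0.0005
```

>>> play_rows([
  {"x":0.002,"y":0.0002,"z":0,"rx":0,"ry":0,"rz":0,"hand":0},
  {"x":0.001,"y":0.0001,"z":0,"rx":0,"ry":0,"rz":0,"hand":0},
])

```text
time: 14.3
tool_pos: [0.5385, -0.1025, 0.0235]
ee_rot: [-1.571, -0.0, -1.479]
wrist_force: [-2.2, -0.8, 0.9]
width: 0.0002
```

>>> play_rows([
  {"x":0.001,"y":0.0001,"z":0,"rx":0,"ry":0,"rz":0,"hand":0},
  {"x":0,"y":0,"z":0,"rx":0,"ry":0,"rz":0,"hand":0},
])

```text
time: 14.55
tool_pos: [0.5386, -0.1024, 0.0233]
ee_rot: [-1.573, 0.0, -1.479]
wrist_force: [-3.8, -0.6, 2.9]
width: 0.0004
```

```bash
python3 - <<'E'
from h import *
o=robot.get_obs();print(g(o['tool_pos']))
q=snap('scene','scene9');crop(q,'s9c',180,130,325,300,4)
E
```

```text
[ 1.8 21.9]
```

View pics/s9c.png

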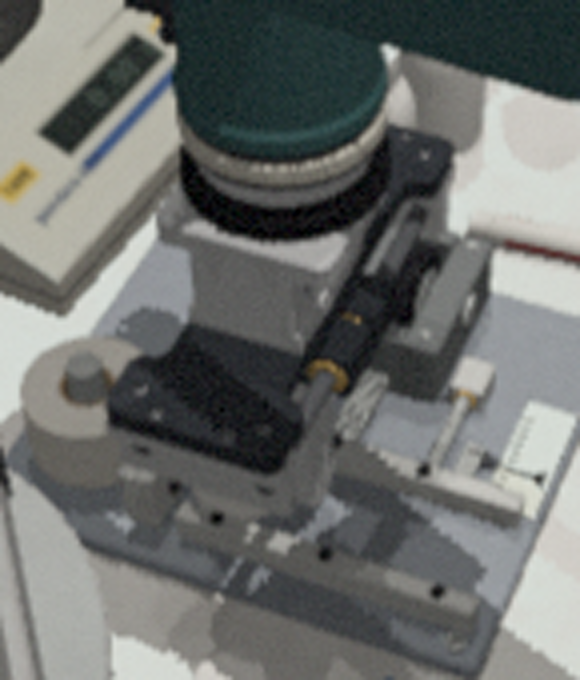

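>>> play_rows([
  {"x":-0.004,"y":-0.0004,"z":0,"rx":0,"ry":0,"rz":0,"hand":0},
  {"x":-0.015,"y":-0.0014,"z":0,"rx":0,"ry":0,"rz":0,"hand":0},
  {"x":-0.035,"y":-0.0032,"z":0,"rx":0,"ry":0,"rz":0,"hand":0},
  {"x":-0.035,"y":-0.0032,"z":0,"rx":0,"ry":0,"rz":0,"hand":0},
  {"x":0,"y":0,"z":0.05,"rx":0,"ry":0,"rz":0,"hand":0},
  {"x":0,"y":0,"z":0.06,"rx":0,"ry":0,"rz":0,"hand":0},
  {"x":-0.03,"y":-0.05,"z":0.04,"rx":0,"ry":0,"rz":0,"hand":0},
  {"x":-0.03,"y":-0.05,"z":0.04,"rx":0,"ry":0,"rz":0,"hand":0},
])

```text
time: 15.6
tool_pos: [0.3967, -0.1995, 0.2059]
ee_rot: [-1.569, -0.002, -1.477]
wrist_force: [0.8, -0.6, 0.5]
width: 0.0007
```

>>> play_rows([
  {"x":-0.03,"y":-0.05,"z":0.02,"rx":0,"ry":0,"rz":0,"hand":0},
  {"x":-0.03,"y":-0.05,"z":0,"rx":0,"ry":0,"rz":0,"hand":0},
  {"x":-0.03,"y":-0.05,"z":0,"rx":0,"ry":0,"rz":0,"hand":0},
  {"x":-0.03,"y":-0.05,"z":0,"rx":0,"ry":0,"rz":0,"hand":0},
  {"x":-0.02,"y":-0.04,"z":0,"rx":0,"ry":0,"rz":0,"hand":0},
  {"x":-0.01,"y":-0.02,"z":0,"rx":0,"ry":0,"rz":0,"hand":0},
  {"x":0,"y":0,"z":0,"rx":0,"ry":0,"rz":0,"hand":0},
])

```text
time: 16.48
tool_pos: [0.2471, -0.4591, 0.2238]
ee_rot: [-1.57, 0.001, -1.481]
wrist_force: [0.2, 0.0, -0.1]
width: 0.0002
```

```bash
python3 - <<'E'
from h import *
obs()
s=snap('top','topA');crop(s,'tAc',180,135,340,265,5);crop(s,'tAd',225,200,275,255,12)
q=snap('scene','sceneA');crop(q,'sAc',180,130,350,300,3.5)
E
```

```text
time 16.475
tool_pos [ 0.2471 -0.4591  0.2238]
ee_rot [-1.5704e+00  9.0000e-04 -1.4806e+00]
wrist_force [ 0.1776  0.0321 -0.1324]
width 0.0002
joint_positions [-1.1862e+00  2.0900e-02  1.4042e+00  6.0000e-04  1.7173e+00  2.9450e-01]
```

View pics/tAc.png

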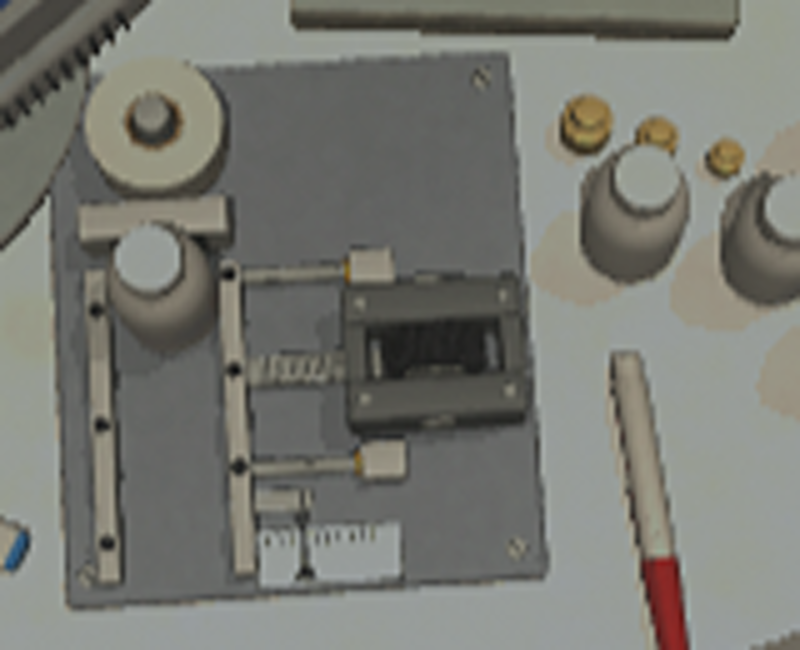

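View pics/tAd.png

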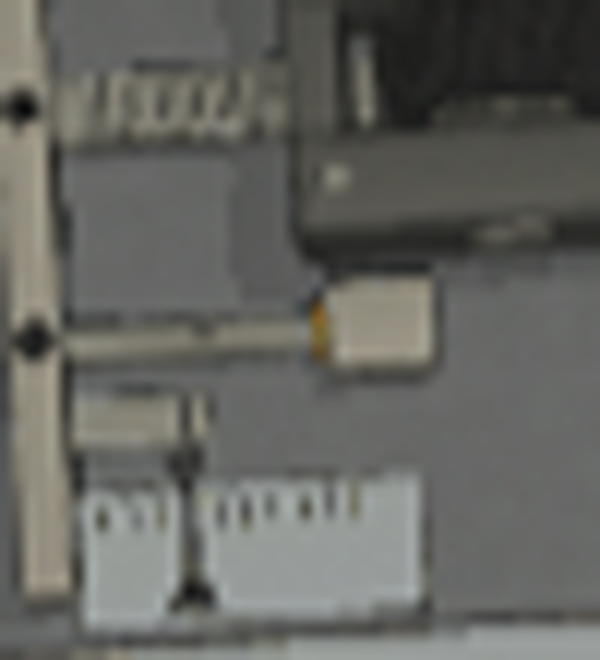

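View pics/sAc.png

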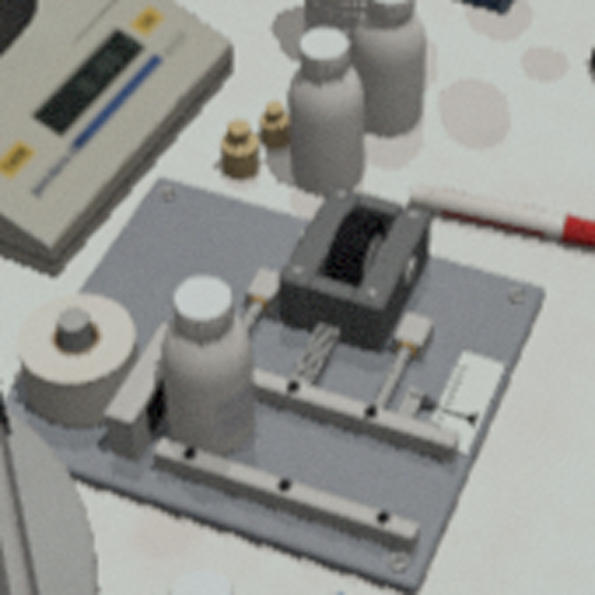

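```bash
python3 - <<'E'
from h import *
s=load('topA');q=load('sceneA')
print('cap',g(atz(s,*tc(149,259),.108)),g(atz(q,*sc(203,298),.108)))
print('tip',g(atz(s,*cr((225,200),12,186,475),.015)),'mark',g(atz(s,*cr((225,200),12,192,560),.012)))
print(workorder.close_job())
E
```

```text
cap [31.  19.8] [31.8 20.8]
tip [-65.3 -31.8] mark [-80.1 -31.9]
the job is handed in; nothing more can be done
None
```

The job is handed in, and my last pictures show both parts done. It took about 16.5 s of the 54 s allowed; the hand-in reports no verdict.

- **Wheel:** I rolled the thumbwheel in three fingertip strokes from above, pressing with at most about 9 N. The pointer measured y = -31.8 mm and the mark -31.9 mm in the guide's frame, so it was about 0.1 mm off. The last enlarged top view shows the pointer on the long line.
- **Bottle:** I pushed it low along the lane until the wrist force rose to about 4 N against the stop, then backed off. Its cap measured x = 31–32 mm, y = 20–21 mm, against a lane middle line of y = 21.5 mm. In both pictures it is upright and against the stop.
- **Rest of the desk:** In the final crops bottle_a, bottle_b and the marker look as at the start, as does the part of the eraser in view. I did not compare cap_a or measure any of the bystanders. The finger never touched the rail as far as I could tell, and the arm is clear of everything.

**Disagreements:** The two cameras differed by about 4 mm when each was used alone to locate the guide plate. I used the top camera's fit, which agreed with the known position of the fixed rail. I also did not measure the stop's face directly with any accuracy. That the bottle is seated rests on the force rise and the pictures.

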